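Set the filter lever of a microscope lamp to its third click

TASK

The filter lever on top of the lamp unit has been left part-way. With a fingertip, push the lever all the way home, to the end of its slot nearest the round light outlet, then push it back the other way through its clicks and leave it resting in the third click from home (home itself is not counted), never running on into the fourth. Only push it: do not pinch or force the lever, and leave the things around the unit where they stand.

Things in the scene. Friction and masses are not known exactly. Their poses are not given: they have to be found in the camera images.
- light_unit: Fixed white lamp unit, a flat box 130 mm (its x) by 200 mm (its y), its flat grey top 70 mm above the bench. Origin: centre of its underside; z up. A flush black slot, 95 mm long, runs along its y axis in the middle of the top (x = 0); six flush dark ticks beside it, on the -x side, mark the lever's notches, the longest being home. Nothing but the lever stands above the top.
- light_outlet (a point): Tip of the round light outlet, on its axis: a dark tube of 44 mm diameter that sticks 30 mm out of the unit's -y end face, its axis 38 mm above the bench. The home end of the slot is the one nearest to it.
- lever_top (a point): Middle of the upper edge of the filter lever, 107 mm above the bench (37 mm above the unit's top), at x = 0, y = joint value - 37.5 mm in the unit's frame. The lever is an upright black paddle rising from the slot, 24 mm wide across the slot, 8 mm thick along it, 36 mm tall. It only slides along the slot. Out of a notch it resists with up to 6 N, most a quarter of the way to the next notch, fading at the hump half-way.
- filter_lever (a joint): Lever's distance from home in m, growing towards the unit's +y: 0 at home (a hard stop and a notch), 0.075 at the other end. Clicks one to five are notches at 0.015, 0.030, 0.045, 0.060, 0.075. Past the hump between two notches it snaps into the next by itself, ahead of what pushes it; let go anywhere, it settles in the nearest notch. It starts in the first or second click.
- oil_bottle: Bystander: small loose amber bottle, 32 mm diameter, 75 mm tall. Origin: centre of its underside.
- specimen_jar: Bystander: loose clear jar with a lid, 60 mm diameter, 70 mm tall. Origin: centre of its underside.
- slide_box: Bystander: loose flat box with a grey lid for glass slides, 87 by 102 mm, 36 mm tall. Origin: centre of its underside.
- tally_counter: Bystander: loose blue keypad box, 100 by 190 mm, 32 mm tall with its keys. Origin: centre of its underside.

How it is judged:
On the way, in this order (a step that is already met when the one before it is completed fails the run):
1. the lever is pushed fully home (within 3 mm of the stop) (value of joint filter_lever below 0.003 m), for 0.2 s.
2. the lever is at rest in the third click (value of joint filter_lever between 0.041 and 0.049 m and velocity of joint filter_lever between -0.01 and 0.01 m/s), for 0.2 s.
At the end, for the whole second after the job is handed in: The lever rests in the third click (45 mm from home, within 4 mm), and the bystanders are at rest (all of step 2 and linear speed of each of oil_bottle, specimen_jar, slide_box, tally_counter below 0.02 m/s); the robot touches nothing.
It fails at once if the lever runs on past the third click over the hump to the fourth (52.5 mm from home) (value of joint filter_lever above 0.053 m).
It fails at once if the lever is pinched or forced, or the unit pressed: fingers on it with more than 35 N (contact force between the fingers and light_unit above 35 N).
It fails at once if a bystander is moved by more than 15 mm or lifted (distance of any of oil_bottle, specimen_jar, slide_box, tally_counter from where it was at the start of the episode above 0.015 m).
It also fails if it takes over 66 s, if anything falls off the work surface, if the arm or the gripper's body presses on something with over 40 N, if the wrist force passes 120 N, or if a joint passes its speed limit or range.

ROBOT

A 7-joint arm with a two-finger parallel gripper is mounted at the origin on the work surface. World frame = base frame: x ahead of the robot, y to its left, z up, the work surface at z = 0. Lengths are in m, angles in rad, forces in N, time in s.
With the tool pointing down it reaches from about 0.4 to 0.85 m from the base axis. Payload 10.4 kg.
Tool frame: the origin (TCP) lies on the centre line of the jaws, within the pads' length; the fingertips stand arm.tip_reach ahead of it and the grasp point (between the pads) lies 3 mm ahead of it (arm.tip_reach is the distance from the TCP to the fingertips, in m); z points along the fingers, y is the line along which they close (so a half turn about z gives the same grasp; the last joint's range is limited). The gripper opens to 85 mm and grips with 20 to 120 N. Pads are 22 mm wide; open, the fingers measure 114 mm over their backs; the gripper's body (76 mm by 85 mm) begins 54 mm behind the grasp point. The pads swing forward as they close: fully open they stand 13 mm farther back than shut.
Start: joints at [1.26, 0.332, -0.065, 1.46, 0.022, 1.35, -0.088], TCP at [0.177, -0.599, 0.222] pointing down, gripper open.
Joint ranges: [-2.6, 2.6], [-0.5, 2.12], [-1.47, 1.34], [0.16, 2.42], [-1.27, 4.41], [0.06, 2.06], [-2.6, 2.6]. Speed limits (rad/s): [2.22, 2.22, 2.79, 2.79, 3.14, 3.14, 3.14].

INTERFACE

Orientations are given as a rotation vector (axis times angle).
In Python, from workcell import arm gives the robot as it stands.
- The arm moves only by the tool drive_tool, never from a script. Its argument "series" is a list of rows, each a list of 2 entries, a list of its own where there are three numbers: the shift along the world's x, y, z in mm, then the turn, a rotation vector about the world's x, y, z in degrees. In form: [[[x, y, z], [wx, wy, wz]], ...]. A call has 1 to 20 rows; each row is the pose to reach, as a shift and turn from the pose commanded when the call began; what a row does not reach only later rows make up. A row lasts 1/8 s, in which the tool goes at most 62.5 mm and 10.7 degrees, less where a joint would pass 70% of its speed; a pose out of reach is approached as far as the arm can. A call with a gripper value outside its range is refused whole. "gripper" is the opening, from 0 (shut) to 1 (fully open), set as the call begins (left out, the last holds). The fingers move at their own pace and stop on an object; "newtons" is the grip in N (left out, the last holds). Time passes only in rows, so rows that repeat a pose let the fingers close. It gives the time, the measured TCP pose, the force, the opening and the grip force at its end, in the units of the state.
- arm.state(): the state, without advancing time (a new reading comes with each control period).
- arm.capture(name): name is "scene" or "top" or "wrist"; returns a dict with "pixels" (400x640x3 uint8, blue, green, red), "K" (3x3 intrinsics, pixels), "dist_coeffs" ([k1, k2, p1, p2, k3] as OpenCV has them; the pictures are not rectified), "world_from_camera" (4x4, takes a point from camera to world coordinates); the wrist camera has in their place "tool_from_camera" (4x4, takes a point from camera to tool coordinates, whose origin is the TCP and whose axes are the flange's). Camera axes: x right, y up, looking along -z (the intrinsics and any distortion apply to the point x, -y, -z); pixel columns grow to the right and rows downward; lengths in m; the calibration is good to about 2 mm. A picture is of the moment at which its call begins: read the wrist's pose just before it. There is no depth.
- arm.close_job(): hands the job in; it is judged then, once.
The state is a dict: "t": time; "q": joint angles; "qd": joint speeds; "joint_torque": joint torques, N m; "position": TCP position; "orientation": TCP orientation; "wrist_force": force on the tool from outside, world axes, zero at the start; "wrist_torque": the same for the moment, N m; "grip_width": finger opening in m; "finger_force": force on a finger pad.
Only numpy, scipy, OpenCV 4.12 (cv2) and the standard library are available. Lean on these libraries where they do the work, as an engineer would, in place of code of your own. Each camera call takes 0.05 s, during which the arm holds its last target. There are 200 camera calls.

## Working session

There is one attempt and no reset: what is moved stays moved. The work goes in short steps, Python scripts to look and compute and a tool call to move; the robot and the scene stay as the last step left them, time stands still between calls to the robot, and variables do not carry over. Pictures are saved under pics/ and viewed, at most 10 in all, crops included, and the job is handed in when it is done.

Besides the shell and the picture viewer there is one more tool, called as a command line: name --argument value ..., lists and objects as JSON in quotes. drive_tool: Moves the arm, as the interface text tells. Its arguments: {"type":"object","properties":{"series":{"type":"array","items":{"type":"array"}},"gripper":{"type":"number"},"newtons":{"type":"number"}},"required":["series"]}

```bash
mkdir -p pics
cat > h.py <<'E'
from workcell import arm
import numpy as np, cv2
def px2w(c,uv,z,T=None):
    T=np.array(c["world_from_camera"]) if T is None else T
    p=cv2.undistortPoints(np.array([[uv]],float),np.array(c["K"]),np.array(c["dist_coeffs"]))[0,0]
    d=T[:3,:3]@np.array([p[0],-p[1],-1]); o=T[:3,3]
    return o+d*(z-o[2])/d[2]
E
python3 - <<'E'
from h import *
s=arm.state(); print(s, arm.tip_reach)
import pickle
d={}
for n in("scene","top"):
    c=arm.capture(n); d[n]=c; cv2.imwrite(f"pics/{n}0.png",c["pixels"])
pickle.dump(d,open("c0.pkl","wb"))
E
```

```text
{'t': 0.0, 'q': array([ 1.26041786,  0.33284176, -0.06472835,  1.46097747,  0.02160451,
        1.34990211, -0.08853188]), 'qd': array([ 1.15992047e-03, -6.02365375e-04, -1.10674636e-03, -5.25914311e-05,
        4.10016434e-04,  9.66065493e-07, -1.24076804e-03]), 'joint_torque': array([-4.06590325e-04, -6.25443721e+01,  4.93880978e-02, -3.91594863e+01,
        1.62703462e-02,  1.01547901e-02,  9.23768880e-06]), 'position': array([ 0.1772821 , -0.59890665,  0.22141756]), 'orientation': array([-3.10772997e+00, -4.50308755e-01,  4.21684207e-04]), 'wrist_force': array([0.0218177 , 0.59294181, 0.02264908]), 'wrist_torque': array([-7.93461187e-03,  5.65235634e-03,  6.78164184e-05]), 'finger_force': 0.0, 'grip_width': 0.08566422191950449} 0.022
```

View pics/top0.png

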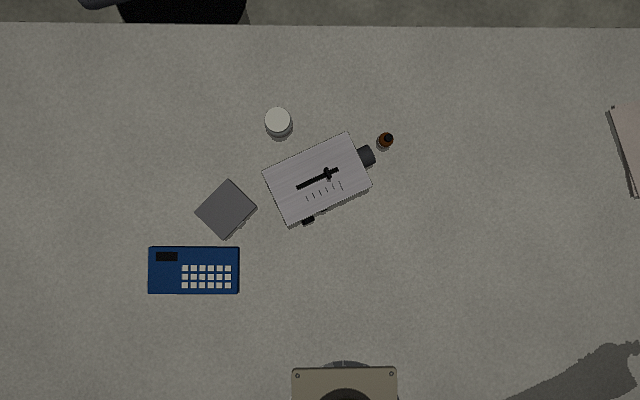

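View pics/scene0.png

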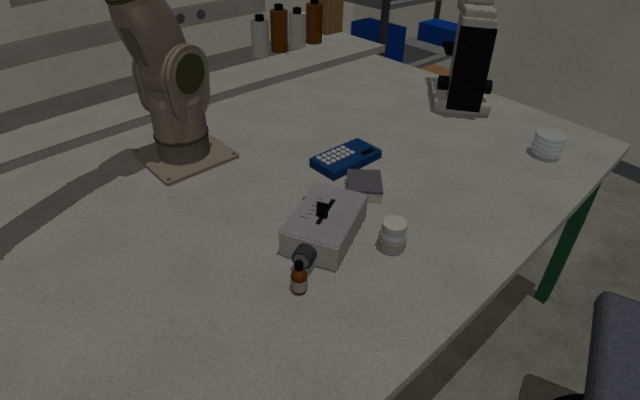

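The top view shows the unit at about (317,180), its outlet at (368,156) and the lever near (328,174). The bottle is at (386,140), just beyond the outlet, and the jar is at (278,123). I'll enlarge a crop around the unit.

Run:
```python
from h import *
import pickle
d=pickle.load(open("c0.pkl","rb"));c=d["top"]
im=c["pixels"][115:240,250:400]
cv2.imwrite("pics/topcrop.png",cv2.convertScaleAbs(cv2.resize(im,None,fx=4.8,fy=4.8,interpolation=cv2.INTER_CUBIC),alpha=1.3))
```

```text
(no output)
```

View pics/topcrop.png

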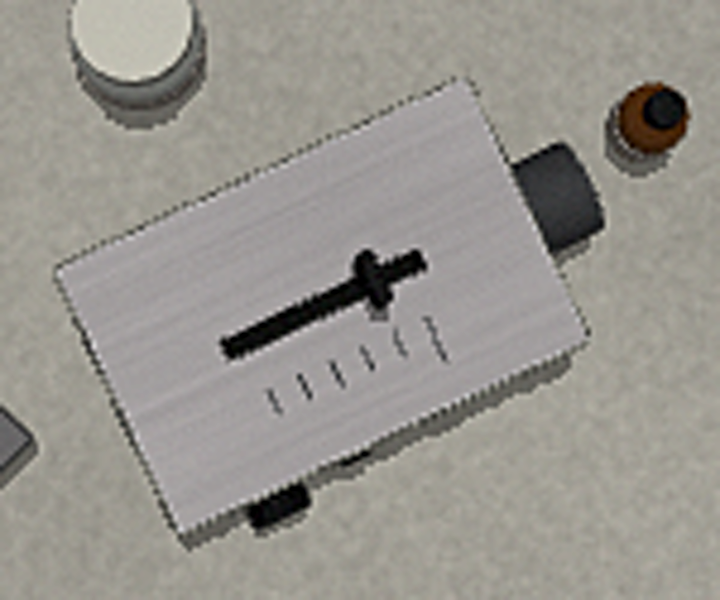

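The crop shows the top's corners at (58,270), (465,80), (590,335) and (185,537). The slot ends are at (225,350) and (425,260), the paddle is at about (373,278), and the long home tick is at (437,340).

```bash
cat >> h.py <<'E'
def fit():
    import pickle
    c=pickle.load(open("c0.pkl","rb"))["top"]
    f=lambda u,v,z:px2w(c,(250+(u+.5)/4.8-.5,115+(v+.5)/4.8-.5),z)
    return f
E
python3 - <<'E'
from h import *
f=fit()
C=[f(*p,.07) for p in((58,270),(465,80),(590,335),(185,537))]
L=[np.linalg.norm(C[i]-C[(i+1)%4])*1000 for i in range(4)];print("sides",L)
S0,S1=f(225,350,.07),f(425,260,.07)
ctr=np.mean(C,0);print("ctr",ctr,"slotmid",(S0+S1)/2,"slotlen",np.linalg.norm(S0-S1))
# unit +y = away from outlet
y=(C[0]-C[1])+(C[3]-C[2]);y/=np.linalg.norm(y);ys=(S0-S1)/np.linalg.norm(S0-S1)
print("y",y,ys,np.degrees(np.arctan2(y[1],y[0])),np.degrees(np.arctan2(ys[1],ys[0])))
lt=f(373,278,.107)
for o in(ctr,(S0+S1)/2): print("lever y",(lt-o)@y, "joint",(lt-o)@y+.0375, lt, "x",(lt-o)@np.array([y[1],-y[0],0]))
print("home tick",(f(437,340,.07)-ctr)@y)
for n,p,z in(("bottle",(664,108),.075),("jar",(132,30),.07)): print(n,f(*p,z))
E
```

```text
sides [np.float64(194.01729780668808), np.float64(123.11423318157348), np.float64(195.46066665416873), np.float64(126.96799331853745)]
ctr [0.52700741 0.05684185 0.07      ] slotmid [0.52706535 0.05694061 0.07      ] slotlen 0.09473747518195728
y [-0.43092094  0.90238968  0.        ] [-0.4065301   0.91363739  0.        ] 115.52601972596962 113.98704680206181
lever y -0.020929953542035536 joint 0.016570046457964463 [0.53628462 0.0380781  0.107     ] x 0.0002859642079345739
lever y -0.020994107945454095 joint 0.016505892054545904 [0.53628462 0.0380781  0.107     ] x 0.00019112322357459094
home tick -0.036834765048046544
bottle [ 0.61147182 -0.09005563  0.075     ]
jar [0.64598893 0.13954637 0.07      ]
```

The numbers hold up: sides are about 195 x 125 mm against 200 x 130, the slot is 94.7 mm, and the home tick is at -36.8. The lever is at about 16 mm, so it starts in the first click. I'll shut the gripper and go above the far (+y) side of the lever, with the tool aligned to the slot.

drive_tool --series '[[[345,667,0],[0,0,9]],[[345,667,0],[0,0,9]],[[345,667,0],[0,0,9]],[[345,667,0],[0,0,9]],[[345,667,0],[0,0,9]],[[345,667,0],[0,0,9]],[[345,667,0],[0,0,9]],[[345,667,0],[0,0,9]],[[345,667,0],[0,0,9]],[[345,667,0],[0,0,9]],[[345,667,0],[0,0,9]],[[345,667,0],[0,0,9]],[[345,667,0],[0,0,9]],[[345,667,0],[0,0,9]],[[345,667,0],[0,0,9]],[[345,667,0],[0,0,9]],[[345,667,0],[0,0,9]],[[345,667,0],[0,0,9]]]' --gripper 0 --newtons 40

```text
t: 2.35
position: [0.5224, 0.0674, 0.2224]
orientation: [3.064, 0.692, 0.0]
wrist_force: [0.6, 0.9, -0.3]
grip_width: 0.0002
finger_force: 0.0
```

Run:
```python
from h import *
import pickle
s=arm.state();c=arm.capture("wrist");pickle.dump((s,c),open("w1.pkl","wb"))
cv2.imwrite("pics/w1.png",cv2.convertScaleAbs(c["pixels"],alpha=1.3)); print(c["tool_from_camera"],s["position"])
```

```text
[[-8.13703798e-04  9.57548204e-01  2.88272051e-01  7.26883258e-02]
 [ 9.99999469e-01  9.61364395e-04 -3.70654677e-04 -1.23268464e-04]
 [-6.32054207e-04  2.88271597e-01 -9.57548478e-01 -1.52243660e-01]
 [ 0.00000000e+00  0.00000000e+00  0.00000000e+00  1.00000000e+00]] [0.52240395 0.0673774  0.2223541 ]
```

View pics/w1.png

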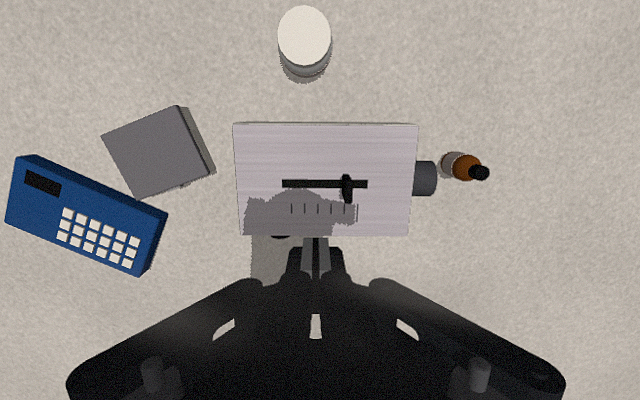

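The wrist view shows the slot running from (282,184) to (368,184), parallel to the image rows, with the lever at column 347. The shut fingertips are at (315,240). I'll take the positions from these.

Run:
```python
from h import *
import pickle
from scipy.spatial.transform import Rotation as R
s,c=pickle.load(open("w1.pkl","rb"))
T=np.eye(4);T[:3,:3]=R.from_rotvec(s["orientation"]).as_matrix();T[:3,3]=s["position"]
W=T@np.array(c["tool_from_camera"])
f=lambda u,v,z:px2w(c,(u,v),z,W)
a,b=f(282,184,.07),f(368,184,.07);m=(a+b)/2;y=(a-b)/np.linalg.norm(a-b)
print("len",np.linalg.norm(a-b),"mid",m,"ang",np.degrees(np.arctan2(y[1],y[0])),"tool y",T[:3,1])
l=f(347,190,.107);print("lever",l,(l-m)@y+.0375,"x",(l-m)@[y[1],-y[0],0])
print("tcp in unit y",(s["position"]-m)@y,"x",(s["position"]-m)@[y[1],-y[0],0])
C=[f(*p,.07) for p in((233,124),(417,124),(408,236),(240,235))];print(np.mean(C,0))
cv2.imwrite("pics/w1c.png",cv2.convertScaleAbs(cv2.resize(c["pixels"][115:255,225:425],None,fx=4,fy=4,interpolation=cv2.INTER_CUBIC),alpha=1.8))
```

```text
len 0.09547922168706771 mid [0.52665645 0.05729011 0.07      ] ang 115.4043105613912 tool y [ 4.29908242e-01 -9.02872493e-01  4.06800168e-04]
lever [0.53791695 0.0401902  0.107     ] 0.017222815095147406 x 0.0028357289718986905
tcp in unit y 0.010936220126113784 x 0.0004861759962415711
[0.52752419 0.05826277 0.07      ]
```

View pics/w1c.png

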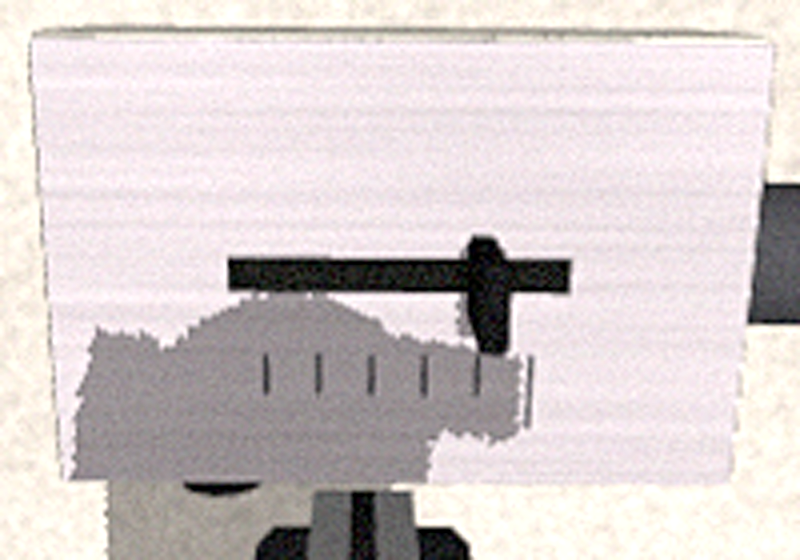

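The lever's base lines up with the second tick from the right, which confirms the first click. The tool is aligned with the slot to within 0.5 mm. Next I'll descend behind the lever, with the tip 85 mm above the bench.

drive_tool --series '[[[0,0,-30],[0,0,0]],[[0,0,-60],[0,0,0]],[[0,0,-85],[0,0,0]],[[0,0,-105],[0,0,0]],[[0,0,-115],[0,0,0]],[[0,0,-115],[0,0,0]],[[2.1,-4.5,-115],[0,0,0]],[[4.3,-9,-115],[0,0,0]],[[4.3,-9,-115],[0,0,0]],[[4.3,-9,-115],[0,0,0]]]'

```text
t: 3.65
position: [0.5268, 0.0587, 0.1074]
orientation: [3.064, 0.693, 0.0]
wrist_force: [0.7, 0.1, -0.6]
grip_width: -0.0001
finger_force: 0.0
```

drive_tool --series '[[[0.9,-1.8,0],[0,0,0]],[[1.7,-3.6,0],[0,0,0]],[[2.6,-5.4,0],[0,0,0]],[[3.4,-7.2,0],[0,0,0]],[[4.3,-9,0],[0,0,0]],[[4.3,-9,0],[0,0,0]]]'

```text
t: 4.4
position: [0.5311, 0.0495, 0.1072]
orientation: [3.064, 0.693, -0.0]
wrist_force: [-0.8, -0.7, -0.0]
grip_width: 0.0002
finger_force: 0.0
```

drive_tool --series '[[[0.9,-1.8,0],[0,0,0]],[[1.7,-3.6,0],[0,0,0]],[[1.7,-3.6,0],[0,0,0]]]'

```text
t: 4.78
position: [0.5328, 0.0458, 0.1072]
orientation: [3.064, 0.692, -0.0]
wrist_force: [-0.8, 0.3, 0.3]
grip_width: 0.0001
finger_force: 0.0
```

drive_tool --series '[[[0.9,-1.8,0],[0,0,0]],[[1.7,-3.6,0],[0,0,0]],[[1.7,-3.6,0],[0,0,0]]]'

```text
t: 5.15
position: [0.5345, 0.0423, 0.1072]
orientation: [3.064, 0.693, -0.0]
wrist_force: [0.5, -0.2, -0.3]
grip_width: 0.0001
finger_force: 0.0
```

drive_tool --series '[[[0.9,-1.8,0],[0,0,0]],[[1.7,-3.6,0],[0,0,0]],[[1.7,-3.6,0],[0,0,0]]]'

```text
t: 5.52
position: [0.5362, 0.0386, 0.1072]
orientation: [3.064, 0.693, 0.0]
wrist_force: [0.6, -0.0, 0.9]
grip_width: -0.0002
finger_force: 0.0
```

No force has shown yet, so I'll look before pushing further.

Run:
```python
from h import *
c=arm.capture("wrist");t=arm.capture("top");w=arm.capture("scene")
a=cv2.resize(c["pixels"][90:290,200:440],None,fx=2.5,fy=2.5,interpolation=cv2.INTER_CUBIC)[:, :400*2]
b=cv2.resize(w["pixels"][170:290,260:400],(400*140//120*250//200//1,500),interpolation=cv2.INTER_CUBIC)
im=np.hstack([a[:500,100:500],b[:, :400]])
cv2.imwrite("pics/w2.png",cv2.convertScaleAbs(im,alpha=1.6)); print(im.shape,arm.state()["wrist_force"])
```

```text
(500, 800, 3) [0.24421565 0.45266569 0.40065557]
```

View pics/w2.png

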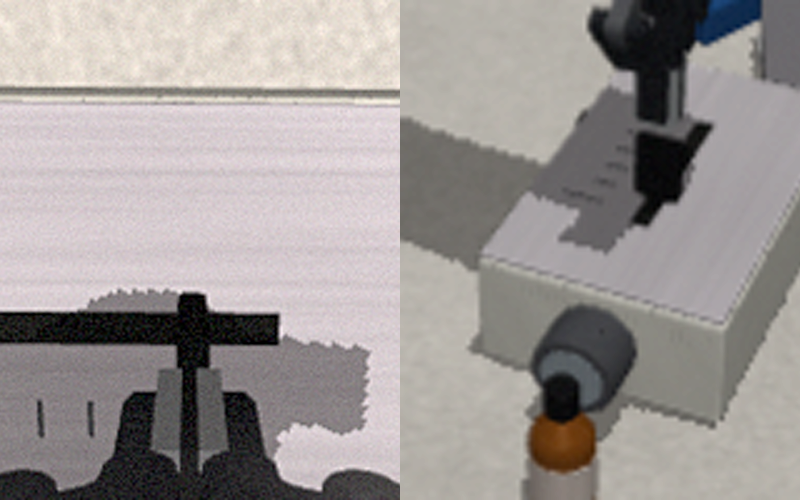

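The lever is still in the first click, and the fingers sit level with it along the slot without any contact. I'll check the fingertip's real position by projecting tool points into the wrist view.

Run:
```python
from h import *
import pickle
from scipy.spatial.transform import Rotation as R
s,c=pickle.load(open("w1.pkl","rb"));M=np.linalg.inv(np.array(c["tool_from_camera"]))
K=np.array(c["K"]);D=np.array(c["dist_coeffs"])
def pr(p,M=M):
    q=M[:3,:3]@p+M[:3,3]; return cv2.projectPoints(np.array([[q[0],-q[1],-q[2]]]),np.zeros(3),np.zeros(3),K,D)[0].ravel().round(1)
for z in(-.02,-.01,0,.01,.022):print(z,[pr(np.array([x,0,z])) for x in(-.011,0,.011)], pr(np.array([.011,.01,z])))
s=arm.state();print(s["position"],R.from_rotvec(s["orientation"]).as_matrix())
T=np.eye(4);T[:3,:3]=R.from_rotvec(s["orientation"]).as_matrix();T[:3,3]=s["position"]
Wi=np.linalg.inv(T@np.array(c["tool_from_camera"]))
yd=np.array([-.43,.903,0]);xd=np.array([.903,.43,0]);m=np.array([.5267,.0573,0])
for z in(.07,.107):print("lever ends",z,[pr(m-.0225*yd+x*xd+[0,0,z],Wi) for x in(.012,0,-.012)])
```

```text
-0.02 [array([315.4, 278.4]), array([315.4, 260. ]), array([315.4, 240.8])] [334.9 240.8]
-0.01 [array([315.4, 268.7]), array([315.4, 251.2]), array([315.4, 233. ])] [333.7 233. ]
0 [array([315.4, 260.1]), array([315.4, 243.4]), array([315.4, 226.1])] [332.6 226.1]
0.01 [array([315.4, 252.3]), array([315.4, 236.5]), array([315.3, 220. ])] [331.6 220. ]
0.022 [array([315.3, 244.1]), array([315.3, 229. ]), array([315.3, 213.5])] [330.6 213.4]
[0.53610034 0.03894025 0.10722705] [[ 9.02622997e-01  4.30432021e-01  2.92182874e-05]
 [ 4.30432022e-01 -9.02622996e-01 -3.19190012e-05]
 [ 1.26341379e-05  4.13873110e-05 -9.99999999e-01]]
lever ends 0.07 [array([318. , 205.7]), array([317.9, 221.6]), array([317.9, 237. ])]
lever ends 0.107 [array([318.6, 225.3]), array([318.6, 244.2]), array([318.5, 262.2])]
```

Run:
```python
from h import *
import pickle
from scipy.spatial.transform import Rotation as R
s=arm.state();c=arm.capture("scene")
Wi=np.linalg.inv(np.array(c["world_from_camera"]));K=np.array(c["K"]);D=np.array(c["dist_coeffs"])
Rm=R.from_rotvec(s["orientation"]).as_matrix();P=s["position"]
def pr(p):
    q=Wi[:3,:3]@p+Wi[:3,3]; return cv2.projectPoints(np.array([[q[0],-q[1],-q[2]]]),np.zeros(3),np.zeros(3),K,D)[0].ravel().round(1)
yd=np.array([-.43,.903,0]);xd=np.array([.903,.43,0]);m=np.array([.5267,.0573,0])
for x,z in((.011,-.017),(-.011,-.017),(.011,.022),(-.007,.022),(-.012,.022),(-.007,0)):print(x,z,[pr(P+Rm@np.array([x,y,z])) for y in(-.01,.01)])
print("lever top",[pr(m-.0225*yd+x*xd+[0,0,.107]) for x in(.012,-.012)],"base",[pr(m-.0225*yd+x*xd+[0,0,.07]) for x in(.012,-.012)])
im=cv2.convertScaleAbs(cv2.resize(c["pixels"][170:230,285:365],None,fx=10,fy=10,interpolation=cv2.INTER_CUBIC),alpha=2.2)
cv2.imwrite("pics/s3.png",im)
```

```text
0.011 -0.017 [array([328.5, 193.9]), array([325. , 199.2])]
-0.011 -0.017 [array([318.6, 191.5]), array([314.9, 196.7])]
0.011 0.022 [array([327.9, 209.1]), array([324.5, 214.5])]
-0.007 0.022 [array([319.9, 207.1]), array([316.4, 212.4])]
-0.012 0.022 [array([317.7, 206.6]), array([314.2, 211.8])]
-0.007 0 [array([320.2, 198.6]), array([316.6, 203.9])]
lever top [array([326.4, 203.9]), array([315.5, 201.2])] base [array([325.9, 218.1]), array([315.3, 215.4])]
```

View pics/s3.png

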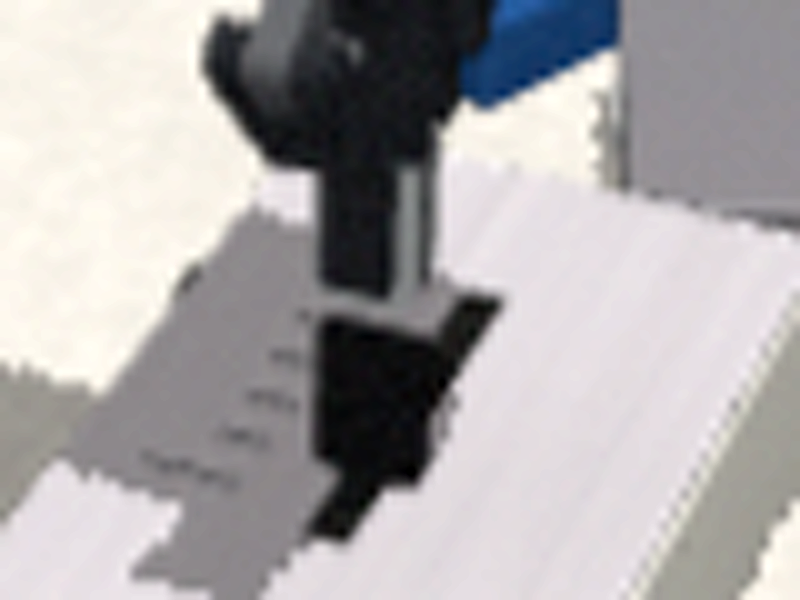

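In the scene view the fingertip edge runs from (317,199) to (324.5,200.5), with a strip of the unit's top showing between it and the lever top at rows 202-204. Both cameras therefore put the tip 12-17 mm behind the reported TCP, at about z = 0.12, so it passed above the lever. The nominal tip reach doesn't match what I see, so I'll go by the pictures. I'll back off along the slot and go 30 mm lower, which puts the tip somewhere between 0.077 and 0.094.

drive_tool --series '[[[-3,6.5,0],[0,0,0]],[[-6,13,0],[0,0,0]],[[-9,19.5,0],[0,0,0]],[[-12.5,26,0],[0,0,0]],[[-12.5,26,0],[0,0,0]],[[-12.5,26,-5],[0,0,0]],[[-12.5,26,-10],[0,0,0]],[[-12.5,26,-15],[0,0,0]],[[-12.5,26,-19],[0,0,0]],[[-12.5,26,-23],[0,0,0]],[[-12.5,26,-26],[0,0,0]],[[-12.5,26,-28],[0,0,0]],[[-12.5,26,-30],[0,0,0]],[[-12.5,26,-30],[0,0,0]]]'

```text
t: 7.48
position: [0.5236, 0.0649, 0.0772]
orientation: [3.064, 0.693, -0.0]
wrist_force: [-0.8, 0.2, -0.2]
grip_width: -0.0004
finger_force: 0.0
```

Run:
```python
from h import *
print(arm.state()["wrist_force"],arm.state()["position"])
c=arm.capture("scene")
im=cv2.convertScaleAbs(cv2.resize(c["pixels"][170:230,285:365],None,fx=10,fy=10,interpolation=cv2.INTER_CUBIC),alpha=2.2)
cv2.imwrite("pics/s4.png",im)
```

```text
[-0.84241118  0.17474831 -0.17305425] [0.52358854 0.06488013 0.07717403]
```

View pics/s4.png

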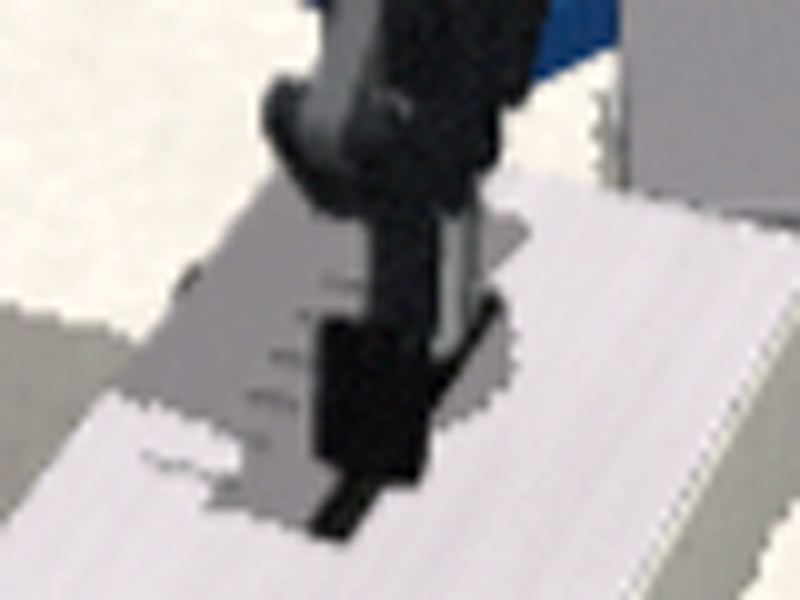

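The fingertip is now behind the lever on the +y side, below its top and free of contact. I'll push towards home and watch the force.

drive_tool --series '[[[1.3,-2.7,0],[0,0,0]],[[2.6,-5.4,0],[0,0,0]],[[3.9,-8.1,0],[0,0,0]],[[5.2,-10.8,0],[0,0,0]],[[6,-12.6,0],[0,0,0]],[[6,-12.6,0],[0,0,0]]]'

```text
t: 8.28
position: [0.5295, 0.0526, 0.0772]
orientation: [-3.064, -0.693, 0.0]
wrist_force: [-1.4, 2.0, 1.2]
grip_width: 0.0
finger_force: 1.0
```

drive_tool --series '[[[0.9,-1.8,0],[0,0,0]],[[1.7,-3.6,0],[0,0,0]],[[1.7,-3.6,0],[0,0,0]]]'

```text
t: 8.65
position: [0.5311, 0.0492, 0.0772]
orientation: [-3.063, -0.694, 0.0]
wrist_force: [-2.1, 3.9, 1.5]
grip_width: -0.0002
finger_force: 2.4
```

drive_tool --series '[[[0.9,-1.8,0],[0,0,0]],[[1.7,-3.6,0],[0,0,0]],[[1.7,-3.6,0],[0,0,0]]]'

```text
t: 9.02
position: [0.5334, 0.0442, 0.0772]
orientation: [3.064, 0.691, 0.0]
wrist_force: [-0.7, -0.4, 0.4]
grip_width: -0.0001
finger_force: 0.0
```

The contact force built up and then dropped to zero, so the lever snapped towards home. I'll press gently on to confirm the hard stop.

drive_tool --series '[[[0.9,-1.8,0],[0,0,0]],[[1.7,-3.6,0],[0,0,0]],[[1.7,-3.6,0],[0,0,0]]]'

```text
t: 9.4
position: [0.5348, 0.0412, 0.0772]
orientation: [3.064, 0.692, 0.0]
wrist_force: [-0.3, 0.3, 0.7]
grip_width: 0.0002
finger_force: 0.0
```

drive_tool --series '[[[0.5,-0.9,0],[0,0,0]],[[0.5,-0.9,0],[0,0,0]]]'

```text
t: 9.65
position: [0.5352, 0.0406, 0.0772]
orientation: [3.064, 0.693, 0.0]
wrist_force: [0.2, -0.7, -0.3]
grip_width: -0.0004
finger_force: 0.0
```

drive_tool --series '[[[0.5,-0.9,0],[0,0,0]],[[0.5,-0.9,0],[0,0,0]]]'

```text
t: 9.9
position: [0.5354, 0.0402, 0.0772]
orientation: [-3.064, -0.694, 0.001]
wrist_force: [-2.4, 2.5, 0.8]
grip_width: -0.0001
finger_force: 1.8
```

drive_tool --series '[[[0.4,-0.8,0],[0,0,0]],[[0.4,-0.8,0],[0,0,0]],[[0.4,-0.8,0],[0,0,0]],[[0.4,-0.8,0],[0,0,0]]]'

```text
t: 10.4
position: [0.5355, 0.0401, 0.0772]
orientation: [-3.063, -0.695, 0.001]
wrist_force: [-5.0, 6.5, 2.0]
grip_width: 0.0002
finger_force: 3.4
```

The reading is stiff with almost no travel, so this is the hard stop and the lever is home. I'll back off, lift over the lever and come down on the outlet side.

drive_tool --series '[[[-2,4.2,0],[0,0,0]],[[-2,4.2,0],[0,0,0]],[[-2,4.2,20],[0,0,0]],[[-2,4.2,45],[0,0,0]],[[-2,4.2,48],[0,0,0]],[[2,-4.2,48],[0,0,0]],[[8,-17,48],[0,0,0]],[[14,-29,48],[0,0,0]],[[20.5,-43,48],[0,0,0]],[[20.5,-43,48],[0,0,0]],[[20.5,-43,48],[0,0,0]],[[20.5,-43,36],[0,0,0]],[[20.5,-43,24],[0,0,0]],[[20.5,-43,14],[0,0,0]],[[20.5,-43,6],[0,0,0]],[[20.5,-43,0],[0,0,0]],[[20.5,-43,0],[0,0,0]]]'

```text
t: 12.52
position: [0.5564, -0.0041, 0.0768]
orientation: [-3.064, -0.693, 0.001]
wrist_force: [0.3, 0.0, 0.5]
grip_width: 0.0002
finger_force: 0.0
```

Run:
```python
from h import *
s=arm.state();m=np.array([.5267,.0573,0]);print(s["wrist_force"],(s["position"]-m)@[-.43,.903,0],(s["position"]-m)@[.903,.43,0])
c=arm.capture("scene")
im=cv2.convertScaleAbs(cv2.resize(c["pixels"][170:230,285:365],None,fx=10,fy=10,interpolation=cv2.INTER_CUBIC),alpha=2.2)
cv2.imwrite("pics/s5.png",im)
```

```text
[0.26098921 0.04649745 0.49287925] -0.06821418515703905 0.00043157993730130875
```

View pics/s5.png

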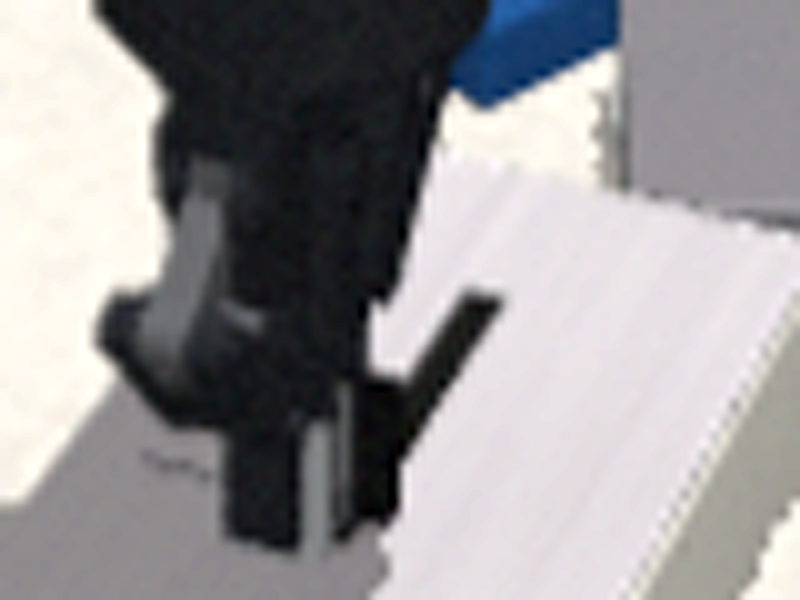

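The lever is at the home end of the slot and the finger stands on its outlet side, free of contact. I'll approach in small steps to find the contact point.

drive_tool --series '[[[-1.5,3.2,0],[0,0,0]],[[-3,6.3,0],[0,0,0]],[[-4.5,9.5,0],[0,0,0]],[[-4.5,9.5,0],[0,0,0]]]'

```text
t: 13.08
position: [0.5521, 0.0058, 0.0774]
orientation: [3.064, 0.694, 0.0]
wrist_force: [-0.3, -0.0, -0.2]
grip_width: 0.0003
finger_force: 0.0
```

drive_tool --series '[[[-0.4,0.9,0],[0,0,0]],[[-0.9,1.8,0],[0,0,0]],[[-0.9,1.8,0],[0,0,0]]]'

```text
t: 13.45
position: [0.5512, 0.0072, 0.0772]
orientation: [3.064, 0.693, -0.0]
wrist_force: [0.5, 0.2, 0.3]
grip_width: -0.0002
finger_force: 0.0
```

drive_tool --series '[[[-0.4,0.9,0],[0,0,0]],[[-0.9,1.8,0],[0,0,0]],[[-0.9,1.8,0],[0,0,0]]]'

```text
t: 13.82
position: [0.5504, 0.0088, 0.0772]
orientation: [3.064, 0.693, 0.0]
wrist_force: [0.4, -0.9, -0.5]
grip_width: 0.0
finger_force: 0.5
```

drive_tool --series '[[[-0.4,0.9,0],[0,0,0]],[[-0.9,1.8,0],[0,0,0]],[[-0.9,1.8,0],[0,0,0]]]'

```text
t: 14.2
position: [0.5497, 0.0104, 0.0773]
orientation: [3.064, 0.692, 0.001]
wrist_force: [3.7, -3.5, -1.9]
grip_width: 0.0
finger_force: 2.1
```

drive_tool --series '[[[-0.4,0.9,0],[0,0,0]],[[-0.9,1.8,0],[0,0,0]],[[-0.9,1.8,0],[0,0,0]]]'

```text
t: 14.58
position: [0.5488, 0.0121, 0.0773]
orientation: [3.064, 0.692, 0.001]
wrist_force: [4.4, -3.4, -1.7]
grip_width: 0.0003
finger_force: 2.5
```

Contact came at TCP y ≈ -54.4, so pusher q ≈ TCP y + 54.4. It is now at about 4, near the peak resistance, as expected. The humps should fall at q = 7.5, 22.5 and 37.5. I'll go on to q ≈ 19 slowly.

drive_tool --series '[[[-0.6,1.4,0],[0,0,0]],[[-1.3,2.7,0],[0,0,0]],[[-1.9,4.1,0],[0,0,0]],[[-2.6,5.4,0],[0,0,0]],[[-3.2,6.8,0],[0,0,0]],[[-3.9,8.1,0],[0,0,0]],[[-4.5,9.5,0],[0,0,0]],[[-5.2,10.8,0],[0,0,0]],[[-5.8,12.2,0],[0,0,0]],[[-6.4,13.5,0],[0,0,0]],[[-6.4,13.5,0],[0,0,0]]]'

```text
t: 15.95
position: [0.5424, 0.0254, 0.0773]
orientation: [3.064, 0.692, 0.001]
wrist_force: [2.1, -4.3, -1.9]
grip_width: -0.0001
finger_force: 2.4
```

drive_tool --series '[[[-0.6,1.4,0],[0,0,0]],[[-1.3,2.7,0],[0,0,0]],[[-1.9,4.1,0],[0,0,0]],[[-2.6,5.4,0],[0,0,0]],[[-2.6,5.4,0],[0,0,0]]]'

```text
t: 16.58
position: [0.5393, 0.032, 0.0772]
orientation: [-3.064, -0.694, 0.0]
wrist_force: [0.0, -0.7, -0.1]
grip_width: -0.0001
finger_force: 0.0
```

drive_tool --series '[[[-0.6,1.4,0],[0,0,0]],[[-1.1,2.3,0],[0,0,0]],[[-1.7,3.6,0],[0,0,0]],[[-1.7,3.6,0],[0,0,0]]]'

```text
t: 17.08
position: [0.5378, 0.0352, 0.0772]
orientation: [3.064, 0.693, 0.0]
wrist_force: [0.9, -0.1, 0.4]
grip_width: -0.0002
finger_force: 0.0
```

The pattern matches: resistance at q ≈ 18.8, then a snap into the second click, and the pusher now at q ≈ 29.7. Now the last push, in fine steps.

drive_tool --series '[[[-0.6,1.2,0],[0,0,0]],[[-1.2,2.5,0],[0,0,0]],[[-1.8,3.8,0],[0,0,0]],[[-1.8,3.8,0],[0,0,0]]]'

```text
t: 17.58
position: [0.5363, 0.0383, 0.0773]
orientation: [3.064, 0.692, 0.001]
wrist_force: [2.9, -4.4, -1.8]
grip_width: -0.0002
finger_force: 2.4
```

drive_tool --series '[[[-0.4,0.8,0],[0,0,0]],[[-0.8,1.6,0],[0,0,0]],[[-0.8,1.6,0],[0,0,0]]]'

```text
t: 17.95
position: [0.5355, 0.0399, 0.0773]
orientation: [3.064, 0.692, 0.001]
wrist_force: [2.8, -4.4, -1.1]
grip_width: 0.0003
finger_force: 2.5
```

drive_tool --series '[[[-0.3,0.6,0],[0,0,0]],[[-0.6,1.2,0],[0,0,0]],[[-0.6,1.2,0],[0,0,0]]]'

```text
t: 18.32
position: [0.5344, 0.0423, 0.0772]
orientation: [-3.064, -0.694, 0.0]
wrist_force: [0.1, -0.2, -0.3]
grip_width: -0.0001
finger_force: 0.4
```

drive_tool --series '[[[-0.3,0.6,0],[0,0,0]],[[-0.6,1.2,0],[0,0,0]],[[-0.6,1.2,0],[0,0,0]]]'

```text
t: 18.7
position: [0.5339, 0.0432, 0.0772]
orientation: [-3.064, -0.694, 0.0]
wrist_force: [0.2, 0.5, 0.9]
grip_width: 0.0001
finger_force: 0.0
```

The force has dropped at q ≈ 38.6, so the lever snapped into the third click. I'll back off, lift clear and check.

drive_tool --series '[[[2,-4,0],[0,0,0]],[[4,-9,0],[0,0,0]],[[4,-9,0],[0,0,0]],[[4,-9,25],[0,0,0]],[[4,-9,50],[0,0,0]],[[4,-9,90],[0,0,0]],[[4,-9,140],[0,0,0]],[[-56,-39,140],[0,0,0]],[[-96,-69,140],[0,0,0]],[[-96,-69,140],[0,0,0]],[[-96,-69,140],[0,0,0]],[[-96,-69,140],[0,0,0]],[[-96,-69,140],[0,0,0]]]'

```text
t: 20.32
position: [0.4385, -0.0253, 0.217]
orientation: [-3.063, -0.695, 0.0]
wrist_force: [1.2, -0.4, 0.9]
grip_width: -0.0001
finger_force: 0.0
```

Run:
```python
from h import *
s=arm.state();print(s["wrist_force"],s["position"])
t=arm.capture("top");c=arm.capture("scene")
a=cv2.resize(t["pixels"][125:225,250:400],(800,533),interpolation=cv2.INTER_CUBIC)[:, :400*2]
b=cv2.resize(c["pixels"][170:230,285:365],(400,300),interpolation=cv2.INTER_CUBIC)
a=cv2.resize(t["pixels"][140:215,260:360],(400,300),interpolation=cv2.INTER_CUBIC)
cv2.imwrite("pics/f.png",cv2.convertScaleAbs(np.hstack([a,b]),alpha=1.7))
```

```text
[ 1.24289914 -0.37015594  0.93882187] [ 0.43847533 -0.02532508  0.2170463 ]
```

View pics/f.png

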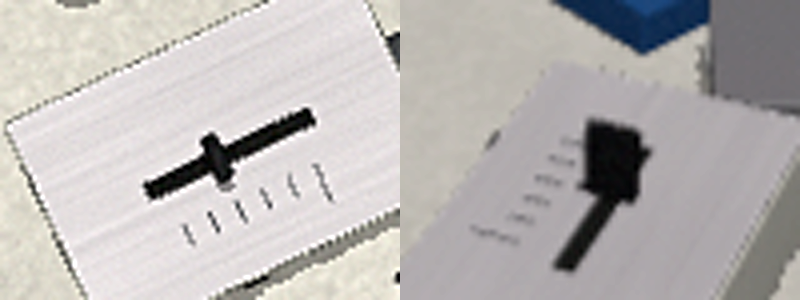

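In the top view the lever is at (217,158), with slot ends at (310,117) and (150,190). That is about 45 mm from home, the third click, and the arm is clear. Handing in.

```bash
python3 -c "
from h import *
print(arm.close_job())"
```

```text
the job is handed in; nothing more can be done
None
```

The lever was pushed fully home, then back through its clicks to rest in the third (about 45 mm from home in the last picture), never reaching the fourth; no bystander was touched, and the job was handed in with the arm clear, though no verdict came back.

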